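# Pack hexagonal blanks onto the grinding chuck

## Task

Finish loading the grinding chuck: the first row's end blank still has to be pushed up to its neighbour, and the two loose solid hexagonal blanks on the bench go in as a second row on the robot's side, each nestled into a notch between two first-row blanks. All five should end up flat on the chuck in one close honeycomb pack, flat faces touching without gaps, the first row still against both stop rails. Leave the round slug and the big nut where they stand.

Things in the scene. Friction and masses are not known exactly. Their poses are not given: they have to be found in the camera images.
- chuck: magnetic grinding chuck, bolted down, magnet off: steel block 200 mm (its x) by 300 mm (its y), flat striped working face 55 mm above the bench. Origin: centre of its underside, z up; the -x long side faces the robot, turned up to 12 deg. Stop rails on the far (+x) and left (+y) edges, other edges open. Its on/off key juts 30 mm from the -y end, below the face
- far_rail (a point): middle of the far stop rail's inner upright face, level with the working face, at chuck x = +100 mm. The rail is 300 mm long, 8 mm thick and stands 10 mm above the working face. Axes as the chuck's
- left_rail (a point): middle of the left stop rail's inner upright face, level with the working face, at chuck y = +150 mm. The rail is 200 mm long, 8 mm thick and stands 10 mm above the working face. Axes as the chuck's
- row_a: first-row blank, in the corner of the two rails: solid steel hexagonal blank, 55 mm across flats, 63.5 mm across corners, 32 mm high, about 0.66 kg (+-15 %). Origin: centre of its underside, z up. Corners lie along its +-x axis (and every 60 deg), flat faces towards its +-y axis (and every 60 deg). Starts in place, a corner at the far rail and a flat at the left rail
- row_b: first-row blank, same shape and size as row_a, origin and axes likewise. Starts in place beside row_a, flat to flat, a corner at the far rail
- row_c: first-row blank, same shape and size as row_a, origin and axes likewise. Starts at the far rail but 5 to 14 mm short of row_b along the chuck's y and a few degrees askew: it has not been pushed up yet
- loose_1: loose blank standing flat on the bench beside the chuck: solid steel hexagonal blank, 55 mm across flats, 63.5 mm across corners, 32 mm high, about 0.66 kg (+-15 %). Origin: centre of its underside, z up. Corners lie along its +-x axis (and every 60 deg), flat faces towards its +-y axis (and every 60 deg). Slides on the chuck like steel on steel, up to about 7 N
- loose_2: loose blank standing flat on the bench on the other side of the chuck, same as loose_1, origin and axes likewise
- round_slug: bystander: ROUND steel slug, 55 mm diameter, 32 mm high, standing on the bench; origin at the centre of its underside
- big_nut: bystander: dark hexagonal nut with a 35 mm bore, 55 mm across flats, 30 mm high, on the bench; origin at the centre of its underside

How it is judged:
At the end, for the whole second after the job is handed in: All five blanks lie flat on the chuck (2 mm, 2 deg), released and at rest: one loose blank in the notch of row_a and row_b, the other in that of row_b and row_c, centres of all 7 touching pairs within 56.5 mm (gaps under 1.5 mm); first row within 2.5 mm of the far rail, row_a of the left rail (horizontal distance between row_a and row_b below 0.0565 m and horizontal distance between row_b and row_c below 0.0565 m and horizontal distance between loose_1 and loose_2 below 0.0565 m and ((horizontal distance between loose_1 and row_a below 0.0565 m and horizontal distance between each of loose_1, loose_2 and row_b below 0.0565 m and horizontal distance between loose_2 and row_c below 0.0565 m) or (horizontal distance between loose_2 and row_a below 0.0565 m and horizontal distance between each of loose_2, loose_1 and row_b below 0.0565 m and horizontal distance between loose_1 and row_c below 0.0565 m)) and x of each of row_a, row_b, row_c in the frame of chuck above 0.0657 m and y of row_a in the frame of chuck above 0.12 m and x of each of loose_1, loose_2 in the frame of chuck below 0.04 m and angle between each of row_a, row_b, row_c, loose_1, loose_2's own z axis and vertical below 0.035 rad and z of row_a in the frame of chuck between 0.053 and 0.057 m and linear speed of each of row_a, row_b, row_c, loose_1, loose_2 below 0.01 m/s and z of row_b in the frame of chuck between 0.053 and 0.057 m and z of row_c in the frame of chuck between 0.053 and 0.057 m and z of loose_1 in the frame of chuck between 0.053 and 0.057 m and z of loose_2 in the frame of chuck between 0.053 and 0.057 m).
It fails at once if the round slug or the big nut is shifted by more than 20 mm (distance of any of round_slug, big_nut from where it was at the start of the episode above 0.02 m).
It also fails if it takes over 72 s, if anything falls off the work surface, if the arm or the gripper's body presses on something with over 40 N, if the wrist force passes 120 N, or if a joint passes its speed limit or range.

## Robot

A 7-joint arm with a two-finger parallel gripper is mounted at the origin on the work surface. World frame = base frame: x ahead of the robot, y to its left, z up, the work surface at z = 0. Lengths are in m, angles in rad, forces in N, time in s.
With the tool pointing down it reaches from about 0.425 to 1.025 m from the base axis. Payload 3.6 kg.
Tool frame: the origin (TCP) lies midway between the tips of the shut fingers; the grasp point (between the pads) lies manip.pinch_z behind it (manip.pinch_z is the distance from the TCP to the grasp point, in m); z points along the fingers, y is the line along which they close (so a half turn about z gives the same grasp; the last joint's range is limited). The gripper opens to 85 mm and grips with 20 to 120 N. Pads are 22 mm wide; open, the fingers measure 114 mm over their backs; the gripper's body (76 mm by 85 mm) begins 54 mm behind the grasp point. The pads swing forward as they close: fully open they stand 13 mm farther back than shut.
Start: joints at [1.103, 0.591, 0.048, 1.609, -0.033, 0.943, -0.034], TCP at [0.265, -0.675, 0.231] pointing down, gripper open.
Joint ranges: [-2.69, 2.69], [-0.47, 2.24], [-1.27, 1.36], [0.19, 2.51], [-1.53, 4.68], [0.08, 2.07], [-3.09, 3.09]. Speed limits (rad/s): [2.57, 2.57, 3.14, 3.14, 3.14, 3.14, 3.14].

## Interface

Orientations are given as a 3x3 rotation matrix whose columns are the frame's x, y, z axes.
In Python, from station import manip, optics, sensors gives the robot as it stands (manip), with the cameras (optics) and the readings (sensors).
- The arm moves only by the shell command python3 steer.py 'ROWS' [OPENING] [FORCE]. ROWS is a JSON object whose key "steps" holds a list of rows, 1 to 5 of them, each of 4 numbers: dx, dy, dz in m, then a turn about the tool's z in rad; each row shifts and turns the commanded pose from where the row before left it, along the tool's axes as they then stand; what a row does not reach is not made up. A row lasts 1/12 s, in which the tool goes at most 0.0417 m and 0.125 rad, less where a joint would pass 70% of its speed; a pose out of reach is approached as far as the arm can. OPENING is the finger opening in m, set as the command begins (- or left out keeps the last). The fingers move at their own pace and stop on an object; FORCE is the grip in N (left out, the last holds). Time passes only in rows, so rows that do not move let the fingers close. It prints the time, the measured TCP pose, the force, the opening and the grip force at its end. Input that does not fit is refused with a message, and nothing moves.
- sensors.sense(): the state, without advancing time (a new reading comes with each control period).
- optics.grab_frame(name): name is "side" or "top"; returns a dict with "pixels" (420x560x3 uint8, red, green, blue), "fov_y" (degrees; the focal length in pixels is half the picture's height over the tangent of half this angle, whatever the lens; pixels are square), "cx", "cy" (the principal point, pixels), "world_to_cam" (4x4, takes a point from world to camera coordinates). Camera axes: x right, y up, looking along -z (the intrinsics and any distortion apply to the point x, -y, -z); pixel columns grow to the right and rows downward; lengths in m; the calibration is good to about 2 mm. A picture is of the moment at which its call begins. There is no depth.
- manip.finish_job(): hands the job in; it is judged then, once.
The state is a dict: "clock": time; "joints": joint angles; "qd": joint speeds; "tau": joint torques, N m; "tool_pos": TCP position; "orientation": TCP orientation; "ft_force": force on the tool from outside, world axes, zero at the start; "torque": the same for the moment, N m; "gripper_width": finger opening in m; "finger_force": force on a finger pad.
Only numpy, scipy, OpenCV 4.12 (cv2) and the standard library are available. Lean on these libraries where they do the work, as an engineer would, in place of code of your own. Each camera call takes 0.05 s, during which the arm holds its last target. There are 200 camera calls.

## Working session

There is one attempt and no reset: what is moved stays moved. The work goes in short steps, Python scripts to look and compute and a shell command to move; the robot and the scene stay as the last step left them, time stands still between calls to the robot, and variables do not carry over. Pictures are saved under pics/ and viewed, at most 10 in all, crops included, and the job is handed in when it is done.

```bash
ls; mkdir -p pics; python3 - <<'E'
from station import manip, optics, sensors
import cv2
s=sensors.sense()
print(s['clock'],s['tool_pos'],s['orientation'],s['gripper_width'],manip.pinch_z)
for n in('top','side'):
    f=optics.grab_frame(n); print(n,f['fov_y'],f['cx'],f['cy'],[k for k in f]); print(f['world_to_cam'])
    cv2.imwrite(f'pics/{n}0.png',f['pixels'][:,:,::-1])
E
```

```text
pics
station.py
steer.py
0.0 [ 0.26444853 -0.67414998  0.23013651] [[ 9.30915484e-01  3.65233467e-01 -9.35607288e-04]
 [ 3.65234645e-01 -9.30913243e-01  2.04634531e-03]
 [-1.23575422e-04 -2.24669073e-03 -9.99997469e-01]] 0.08605360394328898 0.0187
top 53.70156640885829 285.6987092587527 208.9803094101874 ['pixels', 'fov_y', 'cx', 'cy', 'world_to_cam']
[[-0.09739232 -0.99524433  0.00186166  0.04848039]
 [ 0.97142186 -0.09465395  0.21766993 -0.54588814]
 [-0.21645855  0.02300783  0.97602066 -1.02761252]
 [ 0.          0.          0.          1.        ]]
side 45.08338556087508 283.37282315804504 199.5227703438804 ['pixels', 'fov_y', 'cx', 'cy', 'world_to_cam']
[[-0.99434326 -0.10604531 -0.00598904  0.53681046]
 [ 0.07217754 -0.71599425  0.69436491 -0.07392321]
 [-0.07792226  0.6900048   0.71959815 -1.23635236]
 [ 0.          0.          0.          1.        ]]
```

View pics/top0.png

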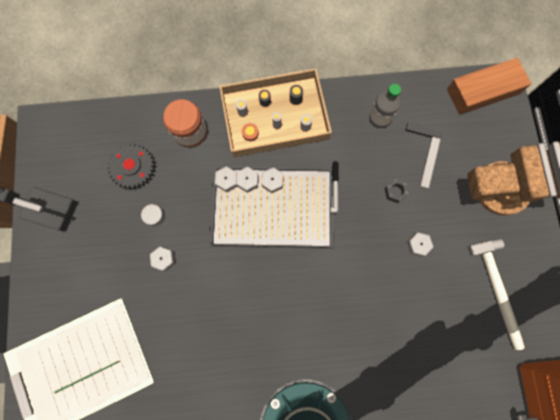

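View pics/side0.png

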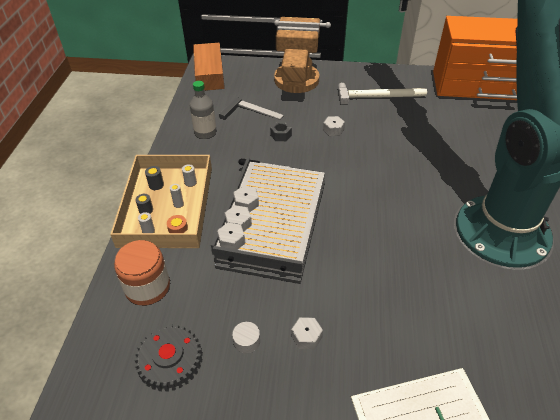

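```bash
cat > h.py <<'E'
import numpy as np, cv2
from station import manip, optics, sensors
def cam(f):
    H=f['pixels'].shape[0]; fl=H/2/np.tan(np.radians(f['fov_y']/2)); return fl,f['cx'],f['cy'],np.array(f['world_to_cam'])
def proj(f,P):
    fl,cx,cy,T=cam(f); p=np.atleast_2d(P)@T[:3,:3].T+T[:3,3]
    return np.c_[cx+fl*p[:,0]/-p[:,2], cy-fl*p[:,1]/-p[:,2]]
def cast(f,uv,z):
    fl,cx,cy,T=cam(f); uv=np.atleast_2d(uv).astype(float); R=T[:3,:3]; C=-R.T@T[:3,3]
    d=np.c_[(uv[:,0]-cx)/fl,-(uv[:,1]-cy)/fl,-np.ones(len(uv))]@R
    return C+d*((z-C[2])/d[:,2])[:,None]
E
python3 - <<'E'
from h import *
F={n:optics.grab_frame(n) for n in('top','side')}
import pickle; pickle.dump(F,open('f0.pkl','wb'))
t=F['top']['pixels'];s=F['side']['pixels']
def c(im,x,y,w,h,k): return cv2.resize(im[y:y+h,x:x+w],None,fx=k,fy=k,interpolation=cv2.INTER_NEAREST)
a=c(t,205,160,135,95,3)[:, :400]; b=c(s,205,150,130,95+45,3)[:, :390]
m=np.zeros((600,800,3),np.uint8); m[:a.shape[0],:a.shape[1]]=a; m[:b.shape[0],405:405+b.shape[1]]=b
for i,(im,x,y) in enumerate([(t,145,242),(t,405,228),(s,290,312),(s,318,110)]):
    q=c(im,x,y,32,32,5); 
    yy,xx=[(290,0),(290,165),(440,405),(440,570)][i]; m[yy:yy+160,xx:xx+160]=q
cv2.imwrite('pics/m0.png',m[:,:,::-1])
for n in F:
    g=cv2.cvtColor(F[n]['pixels'],cv2.COLOR_RGB2HSV)
    for nm,(x,y) in dict(top=dict(A=(226,175),L=(161,255),R=(421,241),ben=(300,300),face=(300,200),slug=(151,212)),side=dict(A=(233,228),L=(307,325),R=(334,120),ben=(300,370),face=(290,190),slug=(246,330)))[n].items(): print(n,nm,g[y,x])
E
```

```text
top A [ 14  27 218]
top L [ 16  25 225]
top R [ 14  27 214]
top ben [ 11  20 100]
top face [ 20  71 233]
top slug [ 18  23 225]
side A [ 17  27 216]
side L [ 15  28 215]
side R [ 18  28 216]
side ben [21 19 93]
side face [ 18  27 214]
side slug [ 16  27 214]
```

View pics/m0.png

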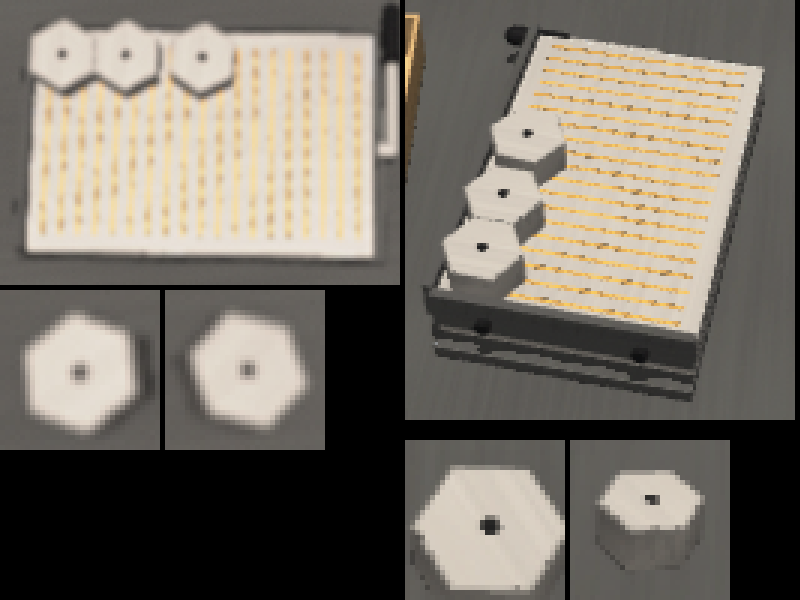

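```bash
cat >> h.py <<'E'
def tophex(f,uv,z,lo=165,r=0.045):
    """top-face blob around centre mark near uv: centre (from mark), face centroid and corner angle mod 60deg, on plane z"""
    k=8; im=f['pixels']; x0,y0=int(uv[0])-22,int(uv[1])-22
    g=cv2.resize(cv2.cvtColor(im,cv2.COLOR_RGB2GRAY)[y0:y0+45,x0:x0+45],None,fx=k,fy=k,interpolation=cv2.INTER_CUBIC)
    topix=lambda p:(np.asarray(p,float)+.5)/k-.5+[x0,y0]
    c0=(np.array(uv)-[x0,y0]+.5)*k
    yy,xx=np.mgrid[:g.shape[0],:g.shape[1]]; near=np.hypot(xx-c0[0],yy-c0[1])<4*k
    w=np.where(near,np.clip(175.-g,0,None),0); m=topix([(w*xx).sum()/w.sum(),(w*yy).sum()/w.sum()])
    cs,_=cv2.findContours((g>lo).astype(np.uint8),cv2.RETR_EXTERNAL,cv2.CHAIN_APPROX_NONE)
    C=cast(f,m,z)[0]
    ct=min(cs,key=lambda c:-cv2.pointPolygonTest(c,tuple(map(float,c0)),True))
    P=cast(f,topix(ct[:,0]),z)[:,:2]; M=cv2.moments(P.astype(np.float32).reshape(-1,1,2)-C[:2].astype(np.float32))
    cen=C[:2]+np.array([M['m10'],M['m01']])/M['m00']
    d=P-cen; a=np.arctan2(d[:,1],d[:,0]); rr=np.hypot(*d.T)
    o=np.argsort(a); A=np.linspace(-np.pi,np.pi,720,endpoint=False); R=np.interp(A,a[o],rr[o],period=2*np.pi)
    ph=np.angle((R*np.exp(6j*A)).sum())/6
    return m,C,cen,np.degrees(ph),abs(M['m00'])*1e6,rr.min(),rr.max()
E
python3 - <<'E'
from h import *; import pickle
F=pickle.load(open('f0.pkl','rb')); np.set_printoptions(precision=4,suppress=True)
O=dict(a=((226,178),(231,232),.087),b=((247,178),(238,214.5),.087),c=((272,179),(246,194.5),.087),L=((161,258),(307,329),.032),R=((421,244),(334,122),.032))
for n,(t,s,z) in O.items():
    rays=[]
    for v,uv in(('top',t),('side',s)):
        m,C,cen,ph,ar,r0,r1=tophex(F[v],uv,z); print(n,v,m,'mark',C[:2],'cen',cen,'ang %.1f area %.0f r %.4f %.4f'%(ph,ar,r0,r1))
        rays.append((C,cast(F[v],m,0)[0]-C))
    (p,d),(q,e)=rays; s_=np.linalg.lstsq(np.c_[d,-e],q-p,rcond=None)[0]; x=p+d*s_[0];y=q+e*s_[1]; print('   tri',(x+y)/2,'miss',np.linalg.norm(x-y))
# chuck corners from face (bright) near side edge
t=F['top']; 
print('corners top', cast(t,[(330,171.5),(329.5,245),(214,243)],.055)[:,:2])
E
```

```text
a top [225.2477 177.5108] mark [0.6407 0.144 ] cen [0.6387 0.1261] ang -6.8 area 4104 r 0.0179 0.0516
a side [230.2339 231.8697] mark [0.6424 0.1462] cen [0.6261 0.1312] ang 4.8 area 6916 r 0.0230 0.0787
   tri [0.6422 0.1443 0.0845] miss 0.0014282664573086303
b top [246.4151 177.6893] mark [0.6349 0.0893] cen [0.6169 0.0895] ang -2.3 area 8564 r 0.0107 0.0760
b side [237.2545 213.8861] mark [0.636  0.0912] cen [0.622  0.0972] ang 0.1 area 9325 r 0.0183 0.0878
   tri [0.636  0.0894 0.0848] miss 0.0008917186001480404
c top [271.9239 178.4804] mark [0.6263 0.0235] cen [0.6071 0.024 ] ang -6.1 area 9436 r 0.0372 0.0766
c side [245.3764 193.9426] mark [0.6276 0.0258] cen [0.6116 0.0247] ang -0.8 area 10384 r 0.0161 0.0913
   tri [0.6276 0.0235 0.0844] miss 0.001007463522304392
L top [160.4846 258.0114] mark [0.455 0.334] cen [0.455 0.334] ang 4.4 area 2510 r 0.0264 0.0303
L side [306.536  328.7212] mark [0.457  0.3365] cen [0.4566 0.3373] ang 4.4 area 2431 r 0.0256 0.0309
   tri [0.4562 0.3348 0.0288] miss 0.001582114085490718
R top [421.1332 243.4883] mark [ 0.4265 -0.3528] cen [ 0.4264 -0.353 ] ang 9.7 area 2474 r 0.0265 0.0301
R side [333.953  121.3946] mark [ 0.4274 -0.3501] cen [ 0.4279 -0.3492] ang 10.0 area 2364 r 0.0237 0.0302
   tri [ 0.4271 -0.3538  0.0291] miss 0.0005653831085172198
corners top [[ 0.6404 -0.1336]
 [ 0.4432 -0.1083]
 [ 0.4774  0.1884]]
```

```bash
cat > st.py <<'E'
from h import *
a=np.radians(-6.5); R=np.array([[np.cos(a),-np.sin(a)],[np.sin(a),np.cos(a)]]); O=np.array([.5598,.0311])
if __name__=='__main__':
    s=sensors.sense(); p=np.array(s['tool_pos']); o=np.array(s['orientation']); f=np.array(s['ft_force'])
    print('t %.2f chuck mm %s z %.1f yaw-x %.2f F %s w %.1f ff %s j7 %.2f'%(s['clock'],np.round(1e3*R.T@(p[:2]-O),1),p[2]*1e3,np.degrees(np.arctan2(o[1,0],o[0,0])),np.round(np.r_[R.T@f[:2],f[2]],1),s['gripper_width']*1e3,s['finger_force'],s['joints'][6]))
E
python3 steer.py '{"steps": [[0,0,0,0.122],[0,0,0,0.122],[0,0,0,0.122],[0,0,0,0.122]]}' 0 30
python3 steer.py '{"steps": [[0.0156,-0.0372,0,0],[0.0156,-0.0372,0,0],[0.0156,-0.0372,0,0],[0.0156,-0.0372,0,0],[0.0156,-0.0372,0,0]]}'
python3 steer.py '{"steps": [[0.0156,-0.0372,0,0],[0.0156,-0.0372,0,0],[0.0156,-0.0372,0,0],[0.0156,-0.0372,0,0],[0.0156,-0.0372,0,0]]}'
python3 steer.py '{"steps": [[0.0156,-0.0372,0,0],[0.0156,-0.0372,0,0],[0.0156,-0.0372,0,0],[0.0156,-0.0372,0,0]]}'
python3 st.py
```

```text
clock: 0.53
tool_pos: [0.2647, -0.6747, 0.231]
orientation: [[0.993, -0.12, -0.0], [-0.12, -0.993, 0.001], [-0.0, -0.001, -1.0]]
ft_force: [0.3, 0.0, -0.1]
gripper_width: 0.0389
finger_force: 0.0
clock: 0.95
tool_pos: [0.364, -0.4972, 0.2311]
orientation: [[0.993, -0.114, -0.0], [-0.114, -0.993, 0.0], [-0.0, -0.0, -1.0]]
ft_force: [1.4, 0.2, -0.1]
gripper_width: 0.0001
finger_force: 0.0
clock: 1.37
tool_pos: [0.4627, -0.3213, 0.2313]
orientation: [[0.993, -0.114, 0.0], [-0.114, -0.993, 0.0], [0.0, -0.0, -1.0]]
ft_force: [0.5, 1.0, -0.1]
gripper_width: -0.0003
finger_force: 0.0
clock: 1.7
tool_pos: [0.5416, -0.1805, 0.2314]
orientation: [[0.993, -0.114, 0.0], [-0.114, -0.993, -0.0], [0.0, 0.0, -1.0]]
ft_force: [0.4, -1.7, 1.1]
gripper_width: 0.0001
finger_force: 0.0
t 1.70 chuck mm [   5.9 -212.3] z 231.4 yaw-x -6.54 F [ 0.6 -1.6  1.1] w 0.1 ff 0.0 j7 -1.37
```

```bash
python3 steer.py '{"steps": [[0.0154,-0.0368,0,0],[0.0154,-0.0368,0,0],[0.0154,-0.0368,0,0],[0.0154,-0.0368,0,0],[0,0,0.03,0]]}' >/dev/null
python3 st.py; python3 steer.py '{"steps": [[0,0,0.035,0],[0,0,0.035,0],[0,0,0.035,0],[0,0,0.03,0],[0,0,0,0]]}' >/dev/null; python3 st.py
```

```text
t 2.12 chuck mm [ 75.3 -54.4] z 206.4 yaw-x -5.80 F [2.  1.4 0.3] w 0.0 ff 0.0 j7 -1.62
t 2.53 chuck mm [ 62.4 -67.2] z 60.5 yaw-x -6.51 F [-1.3  0.7 -0.5] w 0.0 ff 0.0 j7 -1.60
```

```bash
python3 steer.py '{"steps": [[0.0025,-0.008,0,0],[0.0025,-0.006,0,0],[0,0,0,0]]}' >/dev/null
python3 st.py; for i in 1; do python3 steer.py '{"steps": [[0,-0.003,0,0],[0,-0.003,0,0],[0,-0.003,0,0],[0,0,0,0]]}' >/dev/null; done; python3 st.py
python3 - <<'E'
from h import *
f=optics.grab_frame('side')['pixels'];t=optics.grab_frame('top')['pixels']
a=cv2.resize(f[150:290,200:330],None,fx=3,fy=3); b=cv2.resize(t[150:250,205:335],None,fx=3,fy=3)
m=np.zeros((420,790,3),np.uint8); m[:,:390]=a; m[:300,395:785]=b; cv2.imwrite('pics/c1.png',m[:,:,::-1])
E
```

```text
t 2.78 chuck mm [ 75.2 -50. ] z 68.7 yaw-x -6.39 F [0.3 1.  0.9] w -0.0 ff 0.0 j7 -1.62
t 3.12 chuck mm [ 72.5 -43. ] z 67.1 yaw-x -6.48 F [ 0.   0.6 -0.2] w -0.2 ff 0.0 j7 -1.63
```

View pics/c1.png

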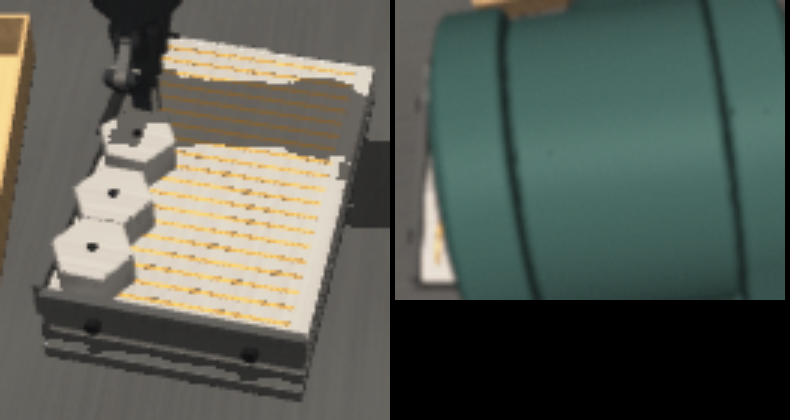

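```bash
python3 steer.py '{"steps": [[0,0,0,0],[0,0,0,0],[0,0,0,0]]}' >/dev/null
python3 st.py; python3 steer.py '{"steps": [[-0.004,-0.002,0.004,0],[0,-0.002,0,0],[0,0,0,0],[0,0,0,0]]}' >/dev/null;  python3 st.py;python3 steer.py '{"steps": [[0,-0.002,0,0],[0,-0.002,0,0],[0,0,0,0],[0,0,0,0]]}' >/dev/null;  python3 st.py
```

```text
t 3.47 chuck mm [ 72.2 -44.5] z 66.2 yaw-x -6.57 F [ 0.5  0.  -0.6] w -0.1 ff 0.0 j7 -1.63
t 3.80 chuck mm [ 67.6 -40.2] z 61.9 yaw-x -6.53 F [-0.4 -0.8 -0. ] w 0.1 ff 0.3397786850837292 j7 -1.64
t 4.13 chuck mm [ 68.6 -36.7] z 62.3 yaw-x -6.57 F [ 1.2 -3.5 -1.7] w 0.1 ff 1.5118002891540527 j7 -1.64
```

```bash
for d in 1; do python3 steer.py '{"steps": [[0,-0.002,0,0],[0,-0.002,0,0],[0,0,0,0]]}' >/dev/null;  python3 st.py; python3 steer.py '{"steps": [[0,-0.0015,0,0],[0,-0.001,0,0],[0,0,0,0]]}' >/dev/null;  python3 st.py; python3 steer.py '{"steps": [[0,-0.001,0,0],[0,0,0,0]]}' >/dev/null;  python3 st.py; done
```

```text
t 4.38 chuck mm [ 68.4 -31.5] z 62.3 yaw-x -6.51 F [ 0.2 -3.3 -0.3] w 0.1 ff 1.6331735998392105 j7 -1.65
t 4.63 chuck mm [ 68.2 -29.2] z 62.3 yaw-x -6.52 F [ 0.1 -2.6 -1.4] w -0.0 ff 1.4218654856085777 j7 -1.65
t 4.80 chuck mm [ 68.3 -29. ] z 62.3 yaw-x -6.55 F [ 1.3 -4.4 -2.2] w 0.0 ff 2.0063694566488266 j7 -1.65
```

```bash
python3 steer.py '{"steps": [[0,-0.001,0,0],[0,0,0,0]]}' >/dev/null;  python3 st.py; python3 steer.py '{"steps": [[0,-0.001,0,0],[0,0,0,0]]}' >/dev/null;  python3 st.py; python3 steer.py '{"steps": [[0,-0.001,0,0],[0,0,0,0]]}' >/dev/null;  python3 st.py
```

```text
t 4.97 chuck mm [ 68.5 -28.7] z 62.3 yaw-x -6.58 F [ 0.1 -4.5 -1.9] w 0.0 ff 2.548549398779869 j7 -1.65
t 5.13 chuck mm [ 68.5 -28.7] z 62.3 yaw-x -6.62 F [ 0.9 -6.5 -2.4] w 0.1 ff 3.2198895514011383 j7 -1.66
t 5.30 chuck mm [ 68.5 -28.6] z 62.3 yaw-x -6.65 F [ 1.5 -7.6 -1.6] w 0.3 ff 3.870927393436432 j7 -1.66
```

```bash
python3 steer.py '{"steps": [[0,0.009,0,0],[0,0.009,0,0],[0,0,-0.03,0],[0,0,-0.035,0],[0,0,-0.03,0]]}' >/dev/null;  python3 st.py;  python3 steer.py '{"steps": [[-0.0206,-0.0335,-0.02,0],[-0.0206,-0.0335,0,0],[-0.0206,-0.0335,0,0],[-0.0206,-0.0335,0,0],[-0.0206,-0.0335,0,0]]}' .085 >/dev/null;python3 steer.py '{"steps": [[-0.0206,-0.0335,0,0],[-0.0206,-0.0335,0,0],[-0.0206,-0.0335,0,0],[-0.0206,-0.0335,0,0],[-0.0206,-0.0335,0,0]]}' >/dev/null;python3 st.py;  python3 steer.py '{"steps": [[0,0,0,-0.095],[0,0,0,-0.095],[0,0,0,0],[0,0,0,0]]}' >/dev/null; python3 st.py
cat > look.py <<'E'
from st import *
import sys
np.set_printoptions(precision=1,suppress=True)
# look.py name x y z(mm, chuck guess, world z of top) : find marks near guess in both views
def find(f,g,z,rad=5):
    uv=proj(f,np.r_[R@np.array(g)/1e3+O,z])[0]; k=8
    x0,y0=int(uv[0])-12,int(uv[1])-12
    gr=cv2.resize(cv2.cvtColor(f['pixels'],cv2.COLOR_RGB2GRAY)[y0:y0+25,x0:x0+25],None,fx=k,fy=k,interpolation=cv2.INTER_CUBIC)
    bw=((gr<165)*255).astype(np.uint8); n,lab,st,ce=cv2.connectedComponentsWithStats(bw)
    ok=[i for i in range(1,n) if 30<st[i,4]<900 and max(st[i,2:4])<5*k]
    if not ok: return None
    c=(uv-[x0,y0]+.5)*k; i=min(ok,key=lambda i:np.hypot(*(ce[i]-c))); yy,xx=np.nonzero(lab==i); w=170.-gr[yy,xx]
    m=(np.array([(w*xx).sum(),(w*yy).sum()])/w.sum()+.5)/k-.5+[x0,y0]
    return 1e3*R.T@(cast(f,m,z)[0,:2]-O)
if __name__=='__main__':
    F={n:optics.grab_frame(n) for n in('top','side')}
    for a in sys.argv[1:]:
        n,x,y,z=a.split(','); print(n,*[ (v,find(F[v],(float(x),float(y)),float(z)/1e3)) for v in F])
E
python3 look.py a,68,122,87 b,68,67,87 c,68,12,87
```

```text
t 5.72 chuck mm [ 67.9 -42.6] z 158.5 yaw-x -6.50 F [0.5 0.  0.3] w -0.0 ff 0.0 j7 -1.65
t 6.55 chuck mm [-138.6  292. ] z 176.5 yaw-x -6.47 F [ 0.4  0.  -0. ] w 84.6 ff 0.0 j7 -2.32
t 6.88 chuck mm [-136.9  290. ] z 176.3 yaw-x 4.25 F [ 0.4 -0.3  0.1] w 84.9 ff 0.0 j7 -2.17
a ('top', array([ 67.6, 121.4])) ('side', array([ 69.1, 123.7]))
b ('top', array([68.1, 66.5])) ('side', array([68.9, 68.4]))
c ('top', array([66.6, 11.3])) ('side', array([67.8, 13.5]))
```

```bash
python3 steer.py '{"steps": [[0,0,0.034,0],[0,0,0.034,0],[0,0,0.034,0],[0,0,0.034,0],[0,0,0.032,0]]}' >/dev/null;python3 steer.py '{"steps": [[0,0,0,0],[0,0,0,0]]}' >/dev/null;  python3 st.py;  python3 steer.py '{"steps": [[0,0,0,0],[0,0,0,0],[0,0,0,0],[0,0,0,0],[0,0,0,0]]}' 0.045 40 >/dev/null;python3 st.py;python3 steer.py '{"steps": [[0,0,-0.034,0],[0,0,-0.034,0],[0,0,-0.034,0],[0,0,0,0],[0,0,0,0]]}' >/dev/null; python3 st.py;python3 look.py L,-137,290,134
```

```text
t 7.57 chuck mm [-136.9  288.2] z 7.0 yaw-x 4.23 F [ 0.4 -0.2  0.6] w 84.6 ff 0.0 j7 -2.15
t 7.98 chuck mm [-134.9  291.2] z 10.7 yaw-x 4.32 F [-1.1 -0.6  7. ] w 53.9 ff 43.42712044715881 j7 -2.15
t 8.40 chuck mm [-135.7  290.4] z 112.2 yaw-x 4.34 F [-1.1 -0.3 -7.4] w 54.2 ff 50.645429491996765 j7 -2.16
L ('top', None) ('side', None)
```

```bash
python3 steer.py '{"steps": [[0,0,0,0.095],[0,0,0,0.095],[0.0216,0.0279,0,0],[0.0216,0.0279,0,0],[0.0216,0.0279,0,0]]}' >/dev/null;python3 steer.py '{"steps": [[0.0216,0.0279,0,0],[0.0216,0.0279,0,0],[0.0216,0.0279,0,0],[0.0216,0.0279,0,0]]}' >/dev/null;python3 steer.py '{"steps": [[0,0,0,0],[0,0,0,0],[0,0,0,0]]}' >/dev/null; python3 st.py
```

```text
t 9.50 chuck mm [12.7 93.3] z 107.8 yaw-x -6.62 F [-0.2  1.7 -7.2] w 54.1 ff 50.60280382633209 j7 -1.91
```

```bash
python3 steer.py '{"steps": [[0.002,-0.0015,0.02,0],[0,0,0.015,0],[0,0,0.003,0],[0,0,0,0],[0,0,0,0]]}' >/dev/null; python3 st.py;python3 steer.py '{"steps": [[0,0,0.002,0],[0,0,0.0,0],[0,0,0,0]]}' >/dev/null; python3 st.py;python3 steer.py '{"steps": [[0,0,0.002,0],[0,0,0.0,0],[0,0,0,0]]}' >/dev/null; python3 st.py
```

```text
t 9.92 chuck mm [15.6 96.7] z 71.7 yaw-x -6.44 F [ 0.7  0.7 -6.8] w 53.7 ff 50.506882667541504 j7 -1.90
t 10.17 chuck mm [17. 96.] z 70.8 yaw-x -6.53 F [-0.5  0.7 -8. ] w 54.1 ff 50.608545541763306 j7 -1.90
t 10.42 chuck mm [16.7 95.7] z 68.3 yaw-x -6.55 F [-0.1 -0.2 -7.5] w 54.1 ff 50.60857951641083 j7 -1.90
```

```bash
python3 steer.py '{"steps": [[0,0,0.0015,0],[0,0,0.0,0],[0,0,0,0]]}' >/dev/null; python3 st.py;python3 steer.py '{"steps": [[0,0,0.0015,0],[0,0,0.0,0]]}' >/dev/null; python3 st.py;python3 steer.py '{"steps": [[0.002,0,0,0],[0.0,0,0.0,0]]}' >/dev/null; python3 st.py;python3 steer.py '{"steps": [[0.002,0,0,0],[0.0,0,0.0,0]]}' >/dev/null; python3 st.py
```

```text
t 10.67 chuck mm [16.6 95.7] z 66.6 yaw-x -6.55 F [ 1.1  0.7 -7.2] w 54.0 ff 50.610047578811646 j7 -1.90
t 10.83 chuck mm [16.8 95.8] z 65.9 yaw-x -6.55 F [-2.1 -0.8 -0. ] w 54.1 ff 51.45865201950073 j7 -1.90
t 11.00 chuck mm [16.8 95.8] z 65.9 yaw-x -6.52 F [-5.4 -0.3  5.3] w 54.0 ff 52.03512132167816 j7 -1.90
t 11.17 chuck mm [16.9 95.8] z 66.0 yaw-x -6.50 F [-8.1 -0.8  8.6] w 53.9 ff 52.47467637062073 j7 -1.90
```

```bash
python3 steer.py '{"steps": [[-0.003,0,-0.002,0],[0,0,0,0]]}' >/dev/null; python3 st.py; python3 steer.py '{"steps": [[0,0,0,0],[0,0,0,0],[0,0,-0.03,0],[0,0,-0.035,0],[0,0,-0.035,0]]}' .067 >/dev/null;  python3 steer.py '{"steps": [[-0.03,0.03,0,0],[-0.03,0.03,0,0],[-0.03,0.03,0,0],[-0.025,0.03,0,0],[0,0.03,0,0]]}' .085 >/dev/null; python3 st.py; python3 look.py L1,14,95,87 a,68,122,87 b,68,67,87 c,68,12,87
```

```text
t 11.33 chuck mm [17.4 95.9] z 67.2 yaw-x -6.52 F [ 0.5 -0.6 -8.1] w 54.4 ff 50.6602281332016 j7 -1.90
t 12.17 chuck mm [-101.8  -53.9] z 167.3 yaw-x -6.45 F [-0.4 -0.7 -0.8] w 84.9 ff 0.0 j7 -1.70
L1 ('top', array([14.3, 94.9])) ('side', array([15.4, 97.2]))
a ('top', array([ 67.6, 121.4])) ('side', array([ 69. , 123.7]))
b ('top', array([68.1, 66.5])) ('side', array([68.9, 68.4]))
c ('top', array([66.6, 11.3])) ('side', array([67.8, 13.5]))
```

```bash
python3 steer.py '{"steps": [[0.013,-0.0373,0,0],[0.013,-0.0373,0,0],[0.013,-0.0373,0,0],[0.013,-0.0373,0,0],[0,0,0,0]]}' 0 >/dev/null;  python3 steer.py '{"steps": [[0,0,0.034,0],[0,0,0.034,0],[0,0,0.034,0],[0,0,0,0],[0,0,0,0]]}' >/dev/null; python3 st.py
```

```text
t 13.10 chuck mm [-43.8  96.8] z 64.3 yaw-x -6.52 F [ 1.1  0.5 -0. ] w -0.0 ff 0.0 j7 -1.94
```

```bash
python3 steer.py '{"steps": [[0.006,0.0008,0,0],[0.006,0,0,0],[0.002,0,0,0],[0,0,0,0],[0,0,0,0]]}' >/dev/null; python3 st.py;  python3 steer.py '{"steps": [[0.0015,0,0,0],[0.0015,0,0,0],[0,0,0,0]]}' >/dev/null; python3 st.py;python3 steer.py '{"steps": [[0.001,0,0,0],[0.001,0,0,0],[0,0,0,0]]}' >/dev/null; python3 st.py
```

```text
t 13.52 chuck mm [-28.3  96.1] z 66.5 yaw-x -6.56 F [ 0.5 -0.   0.2] w 0.0 ff 0.0 j7 -1.93
t 13.77 chuck mm [-27.7  95.9] z 65.3 yaw-x -6.52 F [-2.8  0.9  3.1] w -0.1 ff 1.9300017169916828 j7 -1.93
t 14.02 chuck mm [-27.6  95.9] z 65.0 yaw-x -6.49 F [-5.7  0.7  6.4] w 0.3 ff 4.158010287428624 j7 -1.93
```

```bash
python3 steer.py '{"steps": [[0.001,0,0,0],[0.001,0,0,0],[0,0,0,0]]}' >/dev/null; python3 st.py;  python3 steer.py '{"steps": [[0.001,0,0,0],[0.001,0,0,0],[0,0,0,0]]}' >/dev/null; python3 st.py;python3 steer.py '{"steps": [[0.001,0,0,0],[0.001,0,0,0],[0,0,0,0]]}' >/dev/null; python3 st.py
```

```text
t 14.27 chuck mm [-27.6  95.9] z 64.9 yaw-x -6.46 F [-9.1  1.5  8.7] w 0.3 ff 5.789419087950591 j7 -1.93
t 14.52 chuck mm [-27.5  95.9] z 64.8 yaw-x -6.43 F [-11.9   1.1  12.1] w -0.0 ff 7.418228471651673 j7 -1.93
t 14.77 chuck mm [-26.7  95.6] z 64.7 yaw-x -6.42 F [-12.6   1.1  12.8] w -0.2 ff 8.415076900273561 j7 -1.93
```

```bash
python3 steer.py '{"steps": [[0.001,0,-0.003,0],[0.001,0,0,0],[0,0,0,0]]}' >/dev/null; python3 st.py;  python3 steer.py '{"steps": [[0.001,0,-0.001,0],[0.001,0,0,0],[0,0,0,0]]}' >/dev/null; python3 st.py;python3 steer.py '{"steps": [[0.001,0,0,0],[0.001,0,0,0],[0,0,0,0]]}' >/dev/null; python3 st.py
```

```text
t 15.02 chuck mm [-22.2  95.3] z 66.5 yaw-x -6.47 F [-5.9  0.8 -3.3] w -0.2 ff 3.7838942215239513 j7 -1.93
t 15.27 chuck mm [-22.2  95.2] z 66.7 yaw-x -6.44 F [-8.5  2.3 -4. ] w 0.1 ff 4.617910712586308 j7 -1.93
t 15.52 chuck mm [-22.1  95.2] z 66.3 yaw-x -6.41 F [-10.9   1.7  -3.1] w -0.4 ff 5.643029090424534 j7 -1.93
```

```bash
python3 steer.py '{"steps": [[-0.012,0,0,0],[-0.012,0,-0.01,0],[0,0,-0.035,0],[0,0,-0.035,0],[0,0,-0.03,0]]}' >/dev/null; python3 steer.py '{"steps": [[-0.0036,0.0377,0,0],[-0.0036,0.0377,0,0],[-0.0036,0.0377,0,0],[-0.0036,0.0377,0,0],[-0.0036,0.0377,0,0]]}' .085 >/dev/null;python3 steer.py '{"steps": [[-0.0036,0.0377,0,0],[-0.0036,0.0377,0,0],[-0.0036,0.0377,0,0],[-0.0036,0.0377,0,0],[-0.0036,0.0377,0,0]]}' >/dev/null;python3 steer.py '{"steps": [[-0.0036,0.0377,0,0],[-0.0036,0.0377,0,0],[-0.0036,0.0377,0,-0.095],[0,0,0,-0.095],[0,0,0,-0.095]]}' >/dev/null;python3 steer.py '{"steps": [[0,0,0,0],[0,0,0,0]]}' >/dev/null; python3 st.py; python3 look.py L1,20,95,87 a,68,122,87 b,68,67,87 c,68,12,87
```

```text
t 17.35 chuck mm [ -83.6 -394.8] z 179.1 yaw-x 9.62 F [ 0.1  0.7 -0.5] w 84.8 ff 0.0 j7 -0.79
L1 ('top', array([20.1, 94. ])) ('side', array([21. , 96.3]))
a ('top', array([ 68.1, 121.5])) ('side', array([ 69.6, 124.1]))
b ('top', array([68.1, 66.5])) ('side', array([68.9, 68.4]))
c ('top', array([66.6, 11.3])) ('side', array([67.7, 13.5]))
```

```bash
python3 steer.py '{"steps": [[-0.005,-0.001,0.034,0],[0,0,0.034,0],[0,0,0.034,0],[0,0,0.034,0],[0,0,0.032,0]]}' >/dev/null;python3 steer.py '{"steps": [[0,0,0,0],[0,0,0,0]]}' >/dev/null;  python3 st.py;  python3 steer.py '{"steps": [[0,0,0,0],[0,0,0,0],[0,0,0,0],[0,0,0,0],[0,0,0,0]]}' 0.045 40 >/dev/null;python3 st.py
```

```text
t 18.03 chuck mm [ -89.6 -393.6] z 10.1 yaw-x 9.82 F [0.1 0.3 0.3] w 85.0 ff 0.0 j7 -0.79
t 18.45 chuck mm [ -87.5 -395.3] z 13.6 yaw-x 9.77 F [0.1 1.6 7.1] w 54.0 ff 43.6556875705719 j7 -0.79
```

```bash
python3 steer.py '{"steps": [[0,0,-0.034,0],[0,0,-0.034,0],[0,0,-0.034,0.095],[0,0,0,0.095],[0,0,0,0.095]]}' >/dev/null;python3 steer.py '{"steps": [[0.0068,-0.0377,0,0],[0.0068,-0.0377,0,0],[0.0068,-0.0377,0,0],[0.0068,-0.0377,0,0],[0.0068,-0.0377,0,0]]}' >/dev/null;python3 steer.py '{"steps": [[0.0068,-0.0377,0,0],[0.0068,-0.0377,0,0],[0.0068,-0.0377,0,0],[0.0068,-0.0377,0,0],[0.0068,-0.0377,0,0]]}' >/dev/null;python3 steer.py '{"steps": [[0.0068,-0.0377,0,0],[0,0,0,0],[0,0,0,0]]}' >/dev/null; python3 st.py
```

```text
t 19.95 chuck mm [-14.   24.8] z 113.6 yaw-x -6.09 F [-0.5 -1.  -7. ] w 53.9 ff 49.51854586601257 j7 -1.69
```

```bash
python3 steer.py '{"steps": [[0,0.004,0.02,0.006],[0,0,0.016,0],[0,0,0.004,0],[0,0,0,0],[0,0,0,0]]}' >/dev/null; python3 st.py;python3 steer.py '{"steps": [[0,0,0.002,0],[0,0,0,0],[0,0,0,0]]}' >/dev/null; python3 st.py;python3 steer.py '{"steps": [[0,0,0.0015,0],[0,0,0,0],[0,0,0,0]]}' >/dev/null; python3 st.py
```

```text
t 20.37 chuck mm [-14.1  15.1] z 73.5 yaw-x -6.96 F [ 0.8  0.3 -6.2] w 53.8 ff 49.43757355213165 j7 -1.67
t 20.62 chuck mm [-13.4  16. ] z 71.8 yaw-x -6.89 F [ 0.1  0.2 -6.7] w 53.9 ff 49.50631499290466 j7 -1.67
t 20.87 chuck mm [-13.8  16. ] z 69.8 yaw-x -6.88 F [-0.6  0.3 -6.7] w 54.0 ff 49.51174199581146 j7 -1.67
```

```bash
python3 steer.py '{"steps": [[0,0,0.001,-0.006],[0,0,0.0,0],[0,0,0,0]]}' >/dev/null; python3 st.py; python3 steer.py '{"steps": [[0,0,0.0005,0],[0,0,0.0,0],[0,0,0,0]]}' >/dev/null; python3 st.py; python3 steer.py '{"steps": [[0,0,0,0],[0,0,0,0],[0,0,-0.03,0],[0,0,-0.035,0],[0,0,-0.035,0]]}' .067 >/dev/null;  python3 steer.py '{"steps": [[-0.01,0.035,0,0],[-0.01,0.035,0,0],[-0.01,0.035,0,0],[-0.01,0.035,0,0],[-0.01,0.03,0,0]]}' 0 >/dev/null;python3 steer.py '{"steps": [[0,0,0,0],[0,0,0,0]]}' >/dev/null; python3 st.py; python3 look.py L2,-15,16,87 L1,20,95,87 a,68,122,87 b,68,67,87 c,68,12,87
```

```text
t 21.12 chuck mm [-13.7  16. ] z 68.8 yaw-x -6.54 F [ 0.5  0.3 -5.2] w 54.1 ff 49.65765416622162 j7 -1.66
t 21.37 chuck mm [-13.7  16. ] z 68.7 yaw-x -6.54 F [-2.4  0.2  3.9] w 54.2 ff 50.64566910266876 j7 -1.66
t 22.37 chuck mm [ -64.3 -156.5] z 168.5 yaw-x -6.85 F [0.9 0.2 0.2] w -0.3 ff 0.0 j7 -1.39
L2 ('top', array([-15. ,  15.2])) ('side', array([-14.3,  17.3]))
L1 ('top', array([20., 94.])) ('side', array([21. , 96.3]))
a ('top', array([ 68.1, 121.5])) ('side', array([ 69.6, 124.1]))
b ('top', array([68.1, 66.5])) ('side', array([68.9, 68.4]))
c ('top', array([66.6, 11.3])) ('side', array([67.7, 13.5]))
```

```bash
python3 steer.py '{"steps": [[0,-0.0364,0,0],[0,-0.0364,0,0],[0,-0.0364,0,0],[0,-0.0364,0,0]]}' >/dev/null;python3 steer.py '{"steps": [[0,0,0,-0.104],[0,0,0,-0.104],[0,0,0,-0.104],[0,0,0,-0.104],[0,0,0,-0.104]]}' >/dev/null;python3 steer.py '{"steps": [[0,0,0.034,0],[0,0,0.034,0],[0,0,0.031,0],[0,0,0,0],[0,0,0,0]]}' >/dev/null; python3 st.py
```

```text
t 23.63 chuck mm [-64.8  -7. ] z 68.1 yaw-x 23.40 F [-0.6  0.9 -0.1] w -0.4 ff 0.0 j7 -1.27
```

```bash
python3 steer.py '{"steps": [[0.007,0.005,0,0],[0.007,0,0,0],[0,0,0,0],[0,0,0,0]]}' >/dev/null; python3 st.py; python3 steer.py '{"steps": [[0.003,-0.0003,0,0],[0.003,-0.0003,0,0],[0.003,-0.0003,0,0],[0,0,0,0]]}' >/dev/null; python3 st.py
```

```text
t 23.97 chuck mm [-47.1  -5.1] z 70.8 yaw-x 23.26 F [-0.6  0.3 -0.4] w -0.1 ff 0.0 j7 -1.27
t 24.30 chuck mm [-46.   -2.9] z 69.1 yaw-x 23.18 F [-6.  -5.   5.1] w 0.1 ff 3.3888456970453262 j7 -1.27
```

```bash
python3 steer.py '{"steps": [[0.003,-0.0003,0,0],[0.003,-0.0003,0,0],[0.003,-0.0003,-0.001,0],[0.003,-0.0003,0,0],[0,0,0,0]]}' >/dev/null; python3 st.py; python3 steer.py '{"steps": [[0.003,-0.0003,0,0],[0.003,-0.0003,0,0],[0.003,-0.0003,0,0],[0,0,0,0]]}' >/dev/null; python3 st.py
```

```text
t 24.72 chuck mm [-32.5   6.5] z 70.0 yaw-x 23.26 F [-2.1 -1.8 -1.1] w 0.1 ff 1.4980241283774376 j7 -1.28
t 25.05 chuck mm [-25.7  11.2] z 70.0 yaw-x 23.24 F [-2.5 -0.2 -1.3] w -0.2 ff 1.6105149127542973 j7 -1.28
```

```bash
python3 steer.py '{"steps": [[0.003,-0.0003,0,0],[0.003,-0.0003,0,0],[0.003,-0.0003,0,0],[0,0,0,0]]}' >/dev/null; python3 st.py; python3 steer.py '{"steps": [[0.002,-0.0003,0,0],[0.002,-0.0003,0,0],[0,0,0,0]]}' >/dev/null; python3 st.py; python3 steer.py '{"steps": [[0.001,0,0,0],[0.001,0,0,0],[0,0,0,0]]}' >/dev/null; python3 st.py;python3 steer.py '{"steps": [[0.001,0,0,0],[0,0,0,0]]}' >/dev/null; python3 st.py
```

```text
t 25.38 chuck mm [-16.4  17.6] z 70.1 yaw-x 23.28 F [-1.  -2.  -1.3] w -0.2 ff 1.4245833177119493 j7 -1.29
t 25.63 chuck mm [-14.6  19.2] z 70.0 yaw-x 23.25 F [-4. -3.  1.] w 0.2 ff 2.285778969526291 j7 -1.29
t 25.88 chuck mm [-14.7  19.3] z 70.1 yaw-x 23.23 F [-6.3 -3.6  4.2] w -0.2 ff 3.705778531730175 j7 -1.29
t 26.05 chuck mm [-14.7  19.3] z 70.0 yaw-x 23.21 F [-7.7 -4.   5.6] w -0.0 ff 4.428050480782986 j7 -1.29
```

```bash
python3 steer.py '{"steps": [[0.001,0,-0.002,0],[0.001,0,0,0],[0,0,0,0]]}' >/dev/null; python3 st.py;python3 steer.py '{"steps": [[0.001,0,-0.001,0],[0.001,0,0,0],[0,0,0,0]]}' >/dev/null; python3 st.py;python3 steer.py '{"steps": [[0.001,0,0,0],[0.001,0,0,0],[0,0,0,0]]}' >/dev/null; python3 st.py
```

```text
t 26.30 chuck mm [-13.9  20.2] z 71.1 yaw-x 23.23 F [-6.4 -3.5 -1.4] w 0.4 ff 3.930555103579536 j7 -1.29
t 26.55 chuck mm [-13.5  20.5] z 71.5 yaw-x 23.22 F [-7.8 -5.  -3.1] w -0.2 ff 4.51339996419847 j7 -1.29
t 26.80 chuck mm [-13.2  20.5] z 71.3 yaw-x 23.20 F [-9.1 -5.9 -2.5] w -0.4 ff 5.537632112391293 j7 -1.29
```

```bash
python3 steer.py '{"steps": [[-0.01,0,0,0],[-0.015,0,0,0],[0,0,-0.03,0],[0,0,-0.035,0],[0,0,-0.03,0]]}' >/dev/null; python3 steer.py '{"steps": [[-0.01,0.037,0,0.1],[-0.01,0.037,0,0.1],[-0.01,0.037,0,0.1],[-0.01,0.037,0,0.1],[0,0.03,0,0.124]]}' >/dev/null;python3 steer.py '{"steps": [[0,0,0,0]]}' >/dev/null; python3 st.py; python3 look.py L2,20,40,87 L1,20,95,87 a,68,122,87 b,68,67,87 c,68,12,87
```

```text
t 27.72 chuck mm [  -4.8 -178.1] z 170.1 yaw-x -7.55 F [0.2 0.  0.3] w -0.1 ff 0.0 j7 -1.37
L2 ('top', array([18.9, 39.2])) ('side', array([20.5, 41.2]))
L1 ('top', array([20.3, 94.5])) ('side', array([21.1, 96.6]))
a ('top', array([ 68.1, 121.5])) ('side', array([ 69.6, 124.1]))
b ('top', array([68.1, 66.5])) ('side', array([68.9, 68.4]))
c ('top', array([66.8, 11. ])) ('side', array([68.2, 13.3]))
```

```bash
python3 steer.py '{"steps": [[0.005,-0.034,0,0],[0.005,-0.034,0,0],[0.005,-0.034,0,0],[0.005,-0.034,0,0],[0.004,-0.026,0,0]]}' >/dev/null;python3 steer.py '{"steps": [[0,0,0,0.1144],[0,0,0,0.1144],[0,0,0,0.1144],[0,0,0,0.1144],[0,0,0,0.1144]]}' >/dev/null;python3 steer.py '{"steps": [[0,0,0,0.1144],[0,0,0,0.1144],[0,0,0,0.1144],[0,0,0,0.1144],[0,0,0,0]]}' >/dev/null;python3 steer.py '{"steps": [[0,0,0.034,0],[0,0,0.034,0],[0,0,0.03,0],[0,0,0,0],[0,0,0,0]]}' >/dev/null; python3 st.py
```

```text
t 29.48 chuck mm [15.8 -6.6] z 69.3 yaw-x -65.54 F [0.5 0.5 0.2] w 0.3 ff 0.0 j7 -2.34
```

```bash
python3 steer.py '{"steps": [[0.01,0,0,0.015],[0,-0.005,0,0],[0,-0.004,0,0],[0,0,0,0],[0,0,0,0]]}' >/dev/null; python3 st.py; python3 steer.py '{"steps": [[0,-0.002,0,0],[0,-0.002,0,0],[0,0,0,0]]}' >/dev/null; python3 st.py;python3 steer.py '{"steps": [[0,-0.001,0,0],[0,-0.001,0,0],[0,0,0,0]]}' >/dev/null; python3 st.py
```

```text
t 29.90 chuck mm [ 30.4 -11.4] z 71.2 yaw-x -66.57 F [ 0.1 -0.2 -0. ] w 0.0 ff 0.0 j7 -2.35
t 30.15 chuck mm [ 32.3 -10.1] z 70.2 yaw-x -66.61 F [-0.7 -1.2  1.5] w 0.3 ff 0.6129893101751804 j7 -2.36
t 30.40 chuck mm [ 32.3 -10. ] z 69.9 yaw-x -66.66 F [-4.5 -2.3  4.7] w -0.2 ff 2.5290781259536743 j7 -2.36
```

```bash
python3 steer.py '{"steps": [[0,-0.001,-0.003,0],[0,-0.001,0,0],[0,0,0,0]]}' >/dev/null; python3 st.py; python3 steer.py '{"steps": [[0,-0.0015,0,0],[0,-0.0015,0,0],[0,0,0,0]]}' >/dev/null; python3 st.py;python3 steer.py '{"steps": [[0,-0.0015,0,0],[0,-0.0015,0,0],[0,0,0,0]]}' >/dev/null; python3 st.py
```

```text
t 30.65 chuck mm [34.2 -9.6] z 72.5 yaw-x -66.67 F [-4.  -4.1 -0.9] w -0.1 ff 2.7429855661466718 j7 -2.36
t 30.90 chuck mm [34.2 -9.5] z 72.0 yaw-x -66.71 F [-6.7 -5.7 -0.4] w -0.0 ff 4.677561731077731 j7 -2.37
t 31.15 chuck mm [34.2 -9.5] z 71.8 yaw-x -66.76 F [-10.6  -8.6   4. ] w -0.2 ff 6.81583772693557 j7 -2.37
```

```bash
python3 steer.py '{"steps": [[0,0.015,0,0],[0,0.016,0,0],[0,0.016,0,0],[-0.025,0,0,0],[-0.025,0,0,0]]}' >/dev/null; python3 steer.py '{"steps": [[0,0,0,0],[0,0,0,0],[0,0,0,0]]}' >/dev/null; python3 st.py;
```

```text
t 31.82 chuck mm [-22.5  15.4] z 73.6 yaw-x -66.58 F [ 0.2 -0.1  0.2] w 0.2 ff 0.0 j7 -2.39
```

```bash
python3 steer.py '{"steps": [[0,-0.004,0,0],[0,-0.003,0,0],[0,0,0,0],[0,0,0,0]]}' >/dev/null; python3 st.py; python3 steer.py '{"steps": [[0,-0.0015,0,0],[0,-0.0015,0,0],[0,0,0,0]]}' >/dev/null; python3 st.py;python3 steer.py '{"steps": [[0,-0.0015,-0.002,0],[0,-0.0015,0,0],[0,0,0,0]]}' >/dev/null; python3 st.py;python3 steer.py '{"steps": [[0,-0.0015,-0.002,0],[0,-0.0015,0,0],[0,0,0,0]]}' >/dev/null; python3 st.py
```

```text
t 32.15 chuck mm [-17.3  18.1] z 73.2 yaw-x -66.66 F [-0.   1.1 -0. ] w 0.1 ff 0.0 j7 -2.39
t 32.40 chuck mm [-16.   19.4] z 73.1 yaw-x -66.64 F [-1.1 -0.9 -0.4] w -0.0 ff 0.6067119911313057 j7 -2.40
t 32.65 chuck mm [-15.2  19.9] z 74.7 yaw-x -66.67 F [-3.6 -3.9 -1.2] w -0.0 ff 2.2026256565004587 j7 -2.40
t 32.90 chuck mm [-15.   20.2] z 76.0 yaw-x -66.70 F [-6.2 -5.2 -1.1] w 0.2 ff 4.031980186700821 j7 -2.41
```

```bash
python3 steer.py '{"steps": [[0,-0.0015,0,0],[0,-0.0015,0,0],[0,0,0,0]]}' >/dev/null; python3 st.py; python3 steer.py '{"steps": [[0,0.015,0,0],[0,0.015,0,0],[0,0,-0.03,0],[0,0,-0.035,0],[0,0,-0.03,0]]}' >/dev/null; python3 steer.py '{"steps": [[0.037,0,0,0],[0.037,0,0,0],[0.037,0,0,0],[0.037,0,0,0],[0.037,0,0,0]]}' >/dev/null;python3 steer.py '{"steps": [[0,0,0,0],[0,0,0,0]]}' >/dev/null; python3 st.py; python3 look.py L2,20,40,87 L1,20,95,87 a,68,122,87 b,68,67,87 c,68,12,87
python3 - <<'E'
from h import *
f=optics.grab_frame('side')['pixels'];t=optics.grab_frame('top')['pixels']
a=cv2.resize(f[150:290,200:330],None,fx=3,fy=3); b=cv2.resize(t[150:250,205:335],None,fx=3,fy=3)
m=np.zeros((420,790,3),np.uint8); m[:,:390]=a; m[:300,395:785]=b; cv2.imwrite('pics/c2.png',m[:,:,::-1])
E
```

```text
t 33.15 chuck mm [-14.9  20.3] z 75.5 yaw-x -66.74 F [-8.5 -8.2 -1.4] w -0.1 ff 5.706393146538176 j7 -2.41
t 34.15 chuck mm [  60.6 -153.9] z 173.1 yaw-x -66.88 F [-0.2  1.  -0.6] w -0.1 ff 0.0 j7 -2.21
L2 ('top', None) ('side', array([21.5, 41.5]))
L1 ('top', array([20.3, 94.5])) ('side', array([21.1, 96.6]))
a ('top', array([ 68.1, 121.4])) ('side', array([ 69.6, 124.1]))
b ('top', array([68.5, 66.7])) ('side', array([69.4, 68.9]))
c ('top', None) ('side', array([69.7, 13.5]))
```

View pics/c2.png

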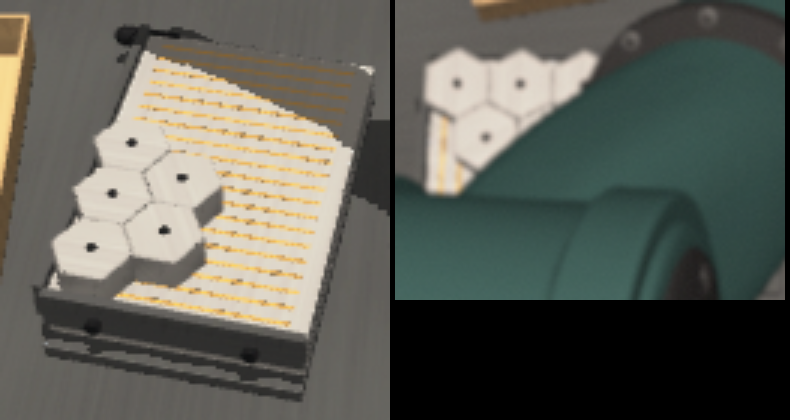

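The picture shows all five blanks in one honeycomb: side crop marks at (91,247), (112,193), (131,142), (164,230) and (182,177). The arm hides two of them in the top view, so I'll clear it and check again.

```bash
python3 steer.py '{"steps": [[0.037,0,0,0],[0.037,0,0,0],[0.037,0,0,0],[0.037,0,0,0],[0.037,0,0,0]]}' >/dev/null;python3 steer.py '{"steps": [[0,0,0,0],[0,0,0,0]]}' >/dev/null; python3 - <<'E'
from look import *
from itertools import combinations
G=dict(a=(68,122),b=(68,67),c=(68,12),L1=(20,95),L2=(20,40))
for v in('top','side'):
    f=optics.grab_frame(v); P={n:find(f,g,.087) for n,g in G.items()}
    print(v,*[(n,p) for n,p in P.items()])
    if all(p is not None for p in P.values()): print({i+j:round(float(np.hypot(*(P[i]-P[j]))),1) for i,j in combinations(P,2) if np.hypot(*(P[i]-P[j]))<70})
E
```

```text
top ('a', array([ 68.1, 121.5])) ('b', array([68.5, 66.7])) ('c', array([68.8, 11.3])) ('L1', array([20.3, 94.5])) ('L2', array([20.3, 39.6]))
{'ab': 54.7, 'aL1': 54.9, 'bc': 55.4, 'bL1': 55.6, 'bL2': 55.3, 'cL2': 56.2, 'L1L2': 54.9}
side ('a', array([ 69.6, 124.1])) ('b', array([69.4, 68.9])) ('c', array([69.7, 13.5])) ('L1', array([21.1, 96.6])) ('L2', array([21.5, 41.5]))
{'ab': 55.2, 'aL1': 55.7, 'bc': 55.4, 'bL1': 55.7, 'bL2': 55.2, 'cL2': 55.8, 'L1L2': 55.0}
```

```bash
python3 steer.py '{"steps": [[0,0,0,-0.117],[0,0,0,-0.117],[0,0,0,-0.117],[0,0,0,-0.117],[0,0,0,-0.117]]}' >/dev/null;python3 steer.py '{"steps": [[0,0,0,-0.117],[0,0,0,-0.117],[0,0,0,-0.117],[0,0,0,-0.117],[0,0,0,0]]}' >/dev/null;python3 steer.py '{"steps": [[-0.0175,-0.0322,0,0],[-0.0175,-0.0322,0,0],[-0.0175,-0.0322,0,0],[-0.0175,-0.0322,0,0],[-0.0175,-0.0322,0,0]]}' >/dev/null;python3 steer.py '{"steps": [[-0.0175,-0.0322,0,0],[-0.0175,-0.0322,0,0],[-0.0175,-0.0322,0,0],[-0.0175,-0.0322,0,0],[-0.0175,-0.0322,0,0]]}' >/dev/null;python3 steer.py '{"steps": [[-0.0175,-0.0322,0,0],[0,0,0,0],[0,0,0,0]]}' >/dev/null; python3 st.py
```

```text
t 36.95 chuck mm [-45.7  46.2] z 172.3 yaw-x -5.95 F [ 0.2 -0.8  1.2] w -0.1 ff 0.0 j7 -1.75
```

```bash
python3 steer.py '{"steps": [[0,0.006,0.034,0.009],[0,0,0.034,0],[0,0,0.032,0],[0,0,0,0],[0,0,0,0]]}' >/dev/null; python3 st.py;python3 steer.py '{"steps": [[0.008,0,0,0],[0.008,0,0,0],[0.003,0,0,0],[0,0,0,0],[0,0,0,0]]}' >/dev/null; python3 st.py
```

```text
t 37.37 chuck mm [-44.2  34.8] z 71.3 yaw-x -6.95 F [-0.3  0.   0.3] w 0.3 ff 0.0 j7 -1.70
t 37.78 chuck mm [-22.8  36.2] z 73.3 yaw-x -6.82 F [-0.1  0.8 -0.3] w -0.0 ff 0.0 j7 -1.69
```

```bash
python3 steer.py '{"steps": [[-0.003,-0.003,0,-0.006],[0,0,0,0],[0,0,0,0]]}' >/dev/null; python3 st.py;python3 steer.py '{"steps": [[0.002,0,0,0],[0.002,0,0,0],[0,0,0,0],[0,0,0,0]]}' >/dev/null; python3 st.py;python3 steer.py '{"steps": [[0.0015,0,-0.002,0],[0.0015,0,0,0],[0,0,0,0]]}' >/dev/null; python3 st.py;python3 steer.py '{"steps": [[0.0015,0,-0.001,0],[0.0015,0,0,0],[0,0,0,0]]}' >/dev/null; python3 st.py
```

```text
t 38.03 chuck mm [-27.5  39.4] z 72.3 yaw-x -6.41 F [ 0.9  0.2 -0.8] w 0.1 ff 0.0 j7 -1.69
t 38.37 chuck mm [-22.9  39. ] z 72.1 yaw-x -6.47 F [ 0.4  0.4 -0.3] w 0.2 ff 0.0 j7 -1.69
t 38.62 chuck mm [-22.1  38.8] z 73.9 yaw-x -6.45 F [-3.7 -0.5  2.3] w -0.3 ff 1.8535361880276469 j7 -1.69
t 38.87 chuck mm [-21.9  38.4] z 74.1 yaw-x -6.43 F [-6.1  0.1  1.1] w 0.2 ff 3.508136111777276 j7 -1.69
```

```bash
python3 steer.py '{"steps": [[0.0015,0,-0.002,0],[0.0015,0,0,0],[0,0,0,0]]}' >/dev/null; python3 st.py;python3 steer.py '{"steps": [[0.0015,0,-0.001,0],[0.0015,0,0,0],[0,0,0,0]]}' >/dev/null; python3 st.py;  python3 steer.py '{"steps": [[-0.015,0,0,0],[-0.015,0,0,0],[0,0,-0.03,0],[0,0,-0.035,0],[0,0,-0.03,0]]}' >/dev/null; python3 steer.py '{"steps": [[-0.01,0.037,0,0],[-0.01,0.037,0,0],[-0.01,0.037,0,0],[0,0.037,0,0],[0,0.037,0,0]]}' >/dev/null;python3 steer.py '{"steps": [[0,0.037,0,0],[0,0,0,0],[0,0,0,0]]}' >/dev/null; python3 st.py
cat > ver.py <<'E'
from look import *
from itertools import combinations
G=dict(a=(68,122),b=(68,67),c=(68,12),L1=(20,95),L2=(20,40))
for v in('top','side'):
    f=optics.grab_frame(v); P={n:find(f,g,.087) for n,g in G.items()}
    print(v,*[(n,p) for n,p in P.items()])
    if all(p is not None for p in P.values()): print({i+j:round(float(np.hypot(*(P[i]-P[j]))),1) for i,j in combinations(P,2) if np.hypot(*(P[i]-P[j]))<70})
E
python3 ver.py
```

```text
t 39.12 chuck mm [-21.7  38.1] z 75.2 yaw-x -6.41 F [-10.    0.1  -2.6] w -0.3 ff 4.500204836076591 j7 -1.69
t 39.37 chuck mm [-21.6  38.1] z 75.5 yaw-x -6.38 F [-12.    0.4  -3.2] w 0.0 ff 5.951896329643205 j7 -1.69
t 40.45 chuck mm [ -69.9 -186.5] z 173.9 yaw-x -6.84 F [-0.1  0.7 -0.6] w -0.3 ff 0.0 j7 -1.31
top ('a', array([ 68.1, 121.4])) ('b', array([68.5, 66.7])) ('c', array([68.7, 11. ])) ('L1', array([20.3, 94.5])) ('L2', array([20.4, 39.3]))
{'ab': 54.7, 'aL1': 54.9, 'bc': 55.8, 'bL1': 55.6, 'bL2': 55.4, 'cL2': 56.0, 'L1L2': 55.1}
side ('a', array([ 69.6, 124.1])) ('b', array([69.4, 68.9])) ('c', array([69.5, 13.2])) ('L1', array([21.1, 96.6])) ('L2', array([21.6, 41.1]))
{'ab': 55.2, 'aL1': 55.8, 'bc': 55.7, 'bL1': 55.7, 'bL2': 55.4, 'cL2': 55.5, 'L1L2': 55.5}
```

```bash
python3 steer.py '{"steps": [[0.0276,-0.0276,0,0],[0.0276,-0.0276,0,0],[0.0276,-0.0276,0,0],[0.0276,-0.0276,0,0],[0.0276,-0.0256,0,0]]}' >/dev/null;python3 steer.py '{"steps": [[0,0,0,0],[0,0,0,0],[0,0,0,0]]}' >/dev/null; python3 st.py
```

```text
t 41.22 chuck mm [ 66.1 -45.2] z 172.7 yaw-x -6.27 F [-0.4 -0.9  0.4] w 0.2 ff 0.0 j7 -1.55
```

```bash
python3 steer.py '{"steps": [[0.002,0.006,0.034,0.004],[0,0,0.034,0],[0,0,0.034,0],[0,0,0,0],[0,0,0,0]]}' >/dev/null; python3 st.py; python3 steer.py '{"steps": [[0,-0.006,0,0],[0,-0.006,0,0],[0,-0.004,0,0],[0,0,0,0],[0,0,0,0]]}' >/dev/null; python3 st.py
```

```text
t 41.63 chuck mm [ 66.2 -53.9] z 70.0 yaw-x -6.75 F [0.3 0.4 0.3] w 0.3 ff 0.0 j7 -1.51
t 42.05 chuck mm [ 69.6 -35.8] z 72.5 yaw-x -6.60 F [ 0.3 -0.1  0.8] w -0.3 ff 0.0 j7 -1.53
```

```bash
python3 steer.py '{"steps": [[0,-0.003,0,0],[0,-0.002,0,0],[0,0,0,0],[0,0,0,0]]}' >/dev/null; python3 st.py; python3 steer.py '{"steps": [[0,-0.0015,0,0],[0,-0.0015,0,0],[0,0,0,0]]}' >/dev/null; python3 st.py; python3 steer.py '{"steps": [[0,-0.0015,-0.001,0],[0,-0.0015,0,0],[0,0,0,0]]}' >/dev/null; python3 st.py; python3 steer.py '{"steps": [[0,-0.0015,-0.001,0],[0,-0.001,0,0],[0,0,0,0]]}' >/dev/null; python3 st.py
```

```text
t 42.38 chuck mm [ 68.9 -31.8] z 71.2 yaw-x -6.68 F [ 0.6 -0.3  0.6] w -0.4 ff 0.0 j7 -1.54
t 42.63 chuck mm [ 68.9 -28.7] z 71.1 yaw-x -6.67 F [-0.5 -0.2 -0.9] w -0.0 ff 0.0009573266288498417 j7 -1.54
t 42.88 chuck mm [ 68.6 -28.4] z 72.0 yaw-x -6.77 F [-0.1 -4.8 -1.2] w 0.0 ff 2.356581670464948 j7 -1.55
t 43.13 chuck mm [ 68.5 -28.1] z 72.7 yaw-x -6.85 F [ 0.4 -7.7 -2.7] w -0.2 ff 4.044274007901549 j7 -1.55
```

```bash
python3 steer.py '{"steps": [[0,-0.0015,-0.001,0],[0,-0.001,0,0],[0,0,0,0]]}' >/dev/null; python3 st.py; python3 steer.py '{"steps": [[0,0.01,0,0],[0,0.012,0,0],[0,0,-0.034,0],[0,0,-0.034,0],[0,0,-0.034,0]]}' >/dev/null; python3 steer.py '{"steps": [[-0.02,0.036,0,0],[-0.02,0.036,0,0],[-0.02,0.036,0,0],[-0.02,0.036,0,0],[-0.02,0.036,0,0]]}' >/dev/null;python3 steer.py '{"steps": [[0,0,0,0],[0,0,0,0]]}' >/dev/null; python3 st.py; python3 ver.py
```

```text
t 43.38 chuck mm [ 68.4 -27.9] z 73.7 yaw-x -6.93 F [  1.2 -11.   -2.9] w 0.0 ff 5.527827925980091 j7 -1.56
t 44.38 chuck mm [ -33.1 -225.3] z 176.8 yaw-x -7.04 F [-0.1  0.1  0.1] w 0.1 ff 0.0 j7 -1.25
top ('a', array([ 68. , 121.5])) ('b', array([68.5, 66.8])) ('c', array([68.1, 10.8])) ('L1', array([20.3, 94.5])) ('L2', array([20.4, 39.3]))
{'ab': 54.7, 'aL1': 54.9, 'bc': 56.0, 'bL1': 55.6, 'bL2': 55.3, 'cL2': 55.5, 'L1L2': 55.2}
side ('a', array([ 69.6, 124.1])) ('b', array([69.4, 68.9])) ('c', array([69. , 13.2])) ('L1', array([21.1, 96.6])) ('L2', array([21.6, 41.1]))
{'ab': 55.1, 'aL1': 55.8, 'bc': 55.8, 'bL1': 55.7, 'bL2': 55.4, 'cL2': 55.0, 'L1L2': 55.5}
```

```bash
python3 -c "
from station import manip, optics, sensors
print(manip.finish_job())"
```

```text
the job is handed in; nothing more can be done
None
```

I handed the job in at about 44.5 s: all five blanks sit on the chuck in one honeycomb pack, and the last camera check put every touching pair's centres at 56.0 mm or less against the 56.5 mm limit, with the first row against the rails; the hand-in returned no verdict, and I did not re-measure the round slug or the big nut, which no move was aimed near.

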